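# Fetch the spare cone case from behind the bottle and beaker

### The job

Get the round spare case out from the back of the grey caddy: first stand the white bottle and the beaker that block it in the shallow steel side tray, and only then set the case in the middle of the square black mat. Then put the bottle and the beaker back exactly where each stood in the caddy, and last of all close the caddy's front by laying the guard bar across its two saddle posts. Keep the bottle and beaker upright throughout, and leave the amber bottle and the marker pen alone.

Things in the scene. Friction and masses are not known exactly. Their poses are not given: they have to be found in the camera images.
- bottle_center (a point): White screw-cap bottle with a blue cap, 48 mm in diameter, 101 mm tall; the body is full width up to about 65 mm and narrows to a 31 mm cap above 83 mm. Starts in one of the two front places of the caddy, upright. This point is on its axis, 50.5 mm above its underside; z is up along the axis.
- beaker_center (a point): Clear glass beaker, 53 mm in diameter and 66 mm tall, empty, with a small spout (57 mm across there). Starts in the other front place of the caddy, upright. This point is on its axis (within 2 mm), 33 mm above its underside; z is up. A grip of about 15 N from outside is fine.
- case_center (a point): Round flat case, 61 mm in diameter, 24 mm tall, black below with a pale lid (fixed on). Starts at the back of the caddy, behind bottle and beaker. This point is on its axis, 12 mm above its underside; z is up.
- bar_center (a point): Guard bar: straight square aluminium bar with black end caps, 14 x 14 mm in section, 184 mm long, 90 g, lying loose on the cart top. This point is its centre, 7 mm above its underside; its y axis runs along the bar (either way round is the same), z is up.
- caddy: Grey plastic caddy, fixed, open at top and front. Origin at its underside; x to its back, y to its left, z up. Base x -88 to +76 mm, y -82 to +82 mm; floor 6 mm above the origin; side walls 16 mm high, back wall 24 mm. Faint 66 mm rings at x = -18, y = +36 and -36 mm: bottle and beaker start within 5 mm of these centres, the case near x = +40, y = 0.
- saddles (a point): Middle between the caddy's two front posts, level with their saddles, 68 mm up; axes as the caddy's (at x = -68, y = 0 there). Posts at y = +72 and -72 mm from here, each 38 mm long in x, 16 mm in y; their flat saddles lie between 9 mm high lips, 28 mm apart in x. The guard bar belongs across both, along y, its middle here: its centre then lies 7 mm above.
- side_tray: Shallow steel tray, fixed, 90 mm in its x by 164 mm in its y, walls 4 mm thick and 12 mm high, inner floor 4 mm above the origin. Origin: centre of its underside; z up. Bottle and beaker fit side by side, for example at y = +38 and -38 mm, x = 0.
- service_mat: Square black rubber mat, fixed, 90 x 90 x 3 mm. Origin: centre of its underside, its top 3 mm higher.
- amber_bottle: Amber bottle with a red cap, 60 mm in diameter, 121 mm tall, bystander. Origin: centre of its underside.
- marker: Black marker pen lying on the cart top, 138 mm long along its y, 14 mm wide, bystander. Origin: centre of its underside.
Not all that is in view belongs to the job. Of the things that look like the part that bears beaker_center, the larger one is meant.

How it is judged (in metres and radians):
On the way, in this order (a step that is already met when the one before it is completed fails the run):
1. the bottle and the beaker both stand in the side tray, let go (x of bottle_center in the frame of side_tray between -0.028 and 0.028 m and y of bottle_center in the frame of side_tray between -0.065 and 0.065 m and z of bottle_center in the frame of side_tray between 0.0505 and 0.0605 m and angle between each of bottle_center, beaker_center's own z axis and vertical below 0.12 rad and contact force between the fingers and bottle below 0.1 N and x of beaker_center in the frame of side_tray between -0.028 and 0.028 m and y of beaker_center in the frame of side_tray between -0.065 and 0.065 m and z of beaker_center in the frame of side_tray between 0.033 and 0.043 m and contact force between the fingers and beaker below 0.1 N), for 0.2 s.
2. with both still in the tray, the case lies in the middle of the mat, let go (all of step 1 and horizontal distance between case_center and service_mat below 0.015 m and z of case_center in the frame of service_mat between 0.011 and 0.019 m and angle between case_center's own z axis and vertical below 0.12 rad and contact force between the fingers and cone_case below 0.1 N), for 0.2 s.
3. bottle and beaker are back where each stood, the case stays on the mat, the guard bar is not yet on the posts (distance of each of bottle_center, beaker_center from where it was at the start of the episode below 0.015 m and angle between each of bottle_center, beaker_center, case_center's own z axis and vertical below 0.12 rad and contact force between the fingers and bottle below 0.1 N and contact force between the fingers and beaker below 0.1 N and horizontal distance between case_center and service_mat below 0.015 m and z of case_center in the frame of service_mat between 0.011 and 0.019 m and contact force between the fingers and cone_case below 0.1 N and height (world z) of bar_center below 0.05 m), for 0.2 s.
At the end, for the whole second after the job is handed in: Bottle and beaker upright within 15 mm of where each began; case flat within 15 mm of the mat's centre; guard bar in both saddles, centred within 15 mm along the caddy's y and within 0.15 rad of it; bystanders within 25 mm of their starts; all let go and at rest (x of bar_center in the frame of saddles between -0.012 and 0.012 m and y of bar_center in the frame of saddles between -0.015 and 0.015 m and z of bar_center in the frame of saddles between 0.003 and 0.012 m and angle between the y axis of bar_center and the y axis of saddles, either way round below 0.15 rad and contact force between the fingers and guard_bar below 0.1 N and distance of each of bottle_center, beaker_center from where it was at the start of the episode below 0.015 m and angle between each of bottle_center, beaker_center, case_center's own z axis and vertical below 0.12 rad and contact force between the fingers and bottle below 0.1 N and contact force between the fingers and beaker below 0.1 N and horizontal distance between case_center and service_mat below 0.015 m and z of case_center in the frame of service_mat between 0.011 and 0.019 m and contact force between the fingers and cone_case below 0.1 N and linear speed of each of bottle, beaker, cone_case, guard_bar below 0.02 m/s); the robot touches nothing.
It fails at once if the bottle or the beaker is tipped (more than 0.6 rad) (angle between any of bottle_center, beaker_center's own z axis and vertical above 0.6 rad).
It fails at once if the amber bottle or the marker is moved (more than 25 mm) (distance of any of amber_bottle, marker from where it was at the start of the episode above 0.025 m).
It also fails if it takes over 138 s, if anything falls off the work surface, if the arm or the gripper's body presses on something with over 40 N, if the wrist force passes 120 N, or if a joint passes its speed limit or range.

### The arm

A 6-joint arm with a two-finger parallel gripper is mounted at the origin on a cart in front of the work surface, level with it; the furniture and walls round the work are solid. World frame = base frame: x ahead of the robot, y to its left, z up, the work surface at z = 0. Lengths are in m, angles in degrees, forces in N, time in s.
With the tool pointing down it reaches from about 0.3 to 0.95 m from the base axis. Payload 3.1 kg.
Tool frame: the origin (TCP) lies at the very end of the fingers, on their centre line; the grasp point (between the pads) lies 19 mm behind it; z points along the fingers, y is the line along which they close (so a half turn about z gives the same grasp; the last joint's range is limited). The gripper opens to 85 mm and grips with 20 to 120 N. Pads are 22 mm wide; open, the fingers measure 114 mm over their backs; the gripper's body (76 mm by 85 mm) begins 54 mm behind the grasp point. The pads swing forward as they close: fully open they stand 13 mm farther back than shut.
Start: joints at [70.205, 17.653, 93.61, -0, 68.738, -3.994], TCP at [0.17, 0.601, 0.231] pointing down, gripper open.
Joint ranges: [-175.34, 175.34], [-45.06, 112.39], [2.9, 150.54], [-68.45, 248.45], [3.09, 151.38], [-168.51, 168.51]. Speed limits (degrees/s): [159.86, 159.86, 180, 180, 180, 180].

### API

Orientations are given as a 3x3 rotation matrix whose columns are the frame's x, y, z axes.
In Python, from workcell import * gives the robot as it stands. The module is installed in compiled form; this text tells all that it offers.
- The arm moves only by the tool carry_out, never from a script. Its argument "targets" is a list of rows, each a list of 5 numbers: the opening, from 0 (shut) to 1 (fully open), then the shift along the tool's x, y, z in mm, then the turn about the tool's z in rad. A call has 1 to 20 rows; each row is the pose to reach, as a shift and turn from the pose commanded when the call began, along the tool's axes at that moment; what a row does not reach only later rows make up. A row lasts 1/10 s, in which the tool goes at most 50 mm and 8.59 degrees, less where a joint would pass 70% of its speed; a pose out of reach is approached as far as the arm can. A call with a gripper value outside its range is refused whole. The fingers move at their own pace and stop on an object; the grip force is fixed at half the most. Time passes only in rows, so rows that repeat a pose let the fingers close. It gives the time, the measured TCP pose, the force, the opening and the grip force at its end, in the units of the state.
- sense(): the state, without advancing time (a new reading comes with each control period).
- get_image(name): name is "scene" or "top" or "wrist"; returns a dict with "frame" (420x560x3 uint8, blue, green, red), "mtx" (3x3 intrinsics, pixels), "rvec" (rotation vector, rad) and "tvec" (3), from world to camera coordinates, as OpenCV has them; the wrist camera has in their place "T_tool_cam" (4x4, takes a point from camera to tool coordinates, whose origin is the TCP and whose axes are the flange's). Camera axes: x right, y down, z forward; pixel columns grow to the right and rows downward; lengths in m; the calibration is good to about 2 mm. A picture is of the moment at which its call begins: read the wrist's pose just before it. There is no depth.
- sign_off(): hands the job in; it is judged then, once.
Trained networks look in a picture, given as the dict that the camera call returned (one of the last four; its "shot" number tells which), for a name from the list of things; names that differ only in an ending like _2 or _b are one class to them, and where a whole thing is asked for, a point or a joint stands for the part that bears it (a point fixed in the world has none). Each returns a list of dicts, best first, with "conf" (0 to 1); they miss things now and then, are a little off and sometimes report something else, mostly with a low value. They report only what shows in the picture. A call takes as long as a camera call. They do not tell look-alikes from the thing itself.
- recognise(picture, thing): "uv" ([column, row] in pixels, amid what is visible of it).
- landmark_of(picture, thing): "uv" ([column, row] in pixels: a listed point, or the origin of a listed thing).
The state is a dict: "time_s": time; "joint_positions": joint angles; "joint_velocities": joint speeds; "joint_efforts": joint torques, N m; "tool_pos": TCP position; "tcp_rot": TCP orientation; "force": force on the tool from outside, world axes, zero at the start; "moment": the same for the moment, N m; "grip_width": opening from 0.0 (shut) to 1.0 (fully open); "finger_force": force on a finger pad.
Only numpy, scipy, OpenCV 4.12 (cv2) and the standard library are available. Lean on these libraries where they do the work, as an engineer would, in place of code of your own. Each camera call takes 0.05 s, during which the arm holds its last target. There are 200 camera calls.

## Working session

There is one attempt and no reset: what is moved stays moved. The work goes in short steps, Python scripts to look and compute and a tool call to move; the robot and the scene stay as the last step left them, time stands still between calls to the robot, and variables do not carry over. Pictures are saved under pics/ and viewed, at most 14 in all, crops included, and the job is handed in when it is done.

Besides the shell and the picture viewer there is one more tool, called as name([rows], argument=value, ...), one row to a line, values as JSON. carry_out: Moves the arm, as the interface text tells. Its arguments: {"type":"object","properties":{"targets":{"type":"array"}},"required":["targets"]}

```bash
mkdir -p pics
cat > h.py <<'E'
import numpy as np, cv2
from workcell import *
def cam(p,s=None):
    K=np.array(p["mtx"],float)
    if "T_tool_cam" in p:
        T=np.eye(4);T[:3,:3]=np.array(s["tcp_rot"]);T[:3,3]=s["tool_pos"]
        M=np.linalg.inv(T@np.array(p["T_tool_cam"])); return K,M[:3,:3],M[:3,3]
    return K,cv2.Rodrigues(np.array(p["rvec"],float))[0],np.array(p["tvec"],float).ravel()
def atz(c,uv,z):
    K,R,t=c; d=R.T@np.linalg.inv(K)@[uv[0],uv[1],1]; o=-R.T@t
    return o+d*(z-o[2])/d[2]
def tri(cs,uvs):
    A=[];b=[]
    for (K,R,t),uv in zip(cs,uvs):
        d=R.T@np.linalg.inv(K)@[uv[0],uv[1],1]; d/=np.linalg.norm(d); P=np.eye(3)-np.outer(d,d)
        A.append(P);b.append(P@(-R.T@t))
    x=np.linalg.lstsq(np.vstack(A),np.hstack(b),rcond=None)[0]
    return x,max(np.linalg.norm(a@x-q) for a,q in zip(A,b))
def proj(c,X):
    K,R,t=c; q=K@(R@np.asarray(X)+t); return q[:2]/q[2]
E
python3 - <<'E'
from h import *
s=sense(); print({k:np.round(s[k],3).tolist() for k in ("tool_pos","tcp_rot","force","grip_width","time_s")})
P={n:get_image(n) for n in("scene","top","wrist")}
C={n:cam(P[n],s) for n in P}
for n in P:
    cv2.imwrite(f"pics/{n}0.png",P[n]["frame"]); print(n,np.round(-C[n][1].T@C[n][2],3))
for t in "bottle_center beaker_center case_center bar_center caddy saddles side_tray service_mat amber_bottle marker".split():
    for n in P:
        print(t,n,[(np.round(d["uv"]).tolist(),round(d["conf"],2)) for d in landmark_of(P[n],t)[:3]])
E
```

```text
{'tool_pos': [0.17, 0.601, 0.23], 'tcp_rot': [[-0.962, 0.272, -0.001], [0.272, 0.962, -0.002], [0.0, -0.002, -1.0]], 'force': [1.384, -0.186, -1.117], 'grip_width': 1.004, 'time_s': 0.0}
scene [0.242 0.478 0.731]
top [ 0.382 -0.006  1.009]
wrist [0.091 0.622 0.373]
bottle_center scene []
bottle_center top [([283.0, 199.0], 0.56)]
bottle_center wrist []
beaker_center scene [([283.0, 205.0], 0.74), ([162.0, 307.0], 0.65)]
beaker_center top [([315.0, 209.0], 0.81), ([183.0, 184.0], 0.7)]
beaker_center wrist []
case_center scene [([250.0, 206.0], 0.57), ([317.0, 165.0], 0.18)]
case_center top [([304.0, 182.0], 0.94)]
case_center wrist []
bar_center scene [([206.0, 290.0], 0.94)]
bar_center top [([220.0, 200.0], 0.82)]
bar_center wrist []
caddy scene [([261.0, 224.0], 0.98)]
caddy top [([299.0, 197.0], 0.74)]
caddy wrist []
saddles scene [([291.0, 217.0], 0.77), ([249.0, 207.0], 0.41)]
saddles top [([299.0, 226.0], 0.62)]
saddles wrist []
side_tray scene [([278.0, 338.0], 0.65)]
side_tray top [([216.0, 267.0], 0.87)]
side_tray wrist []
service_mat scene [([332.0, 257.0], 0.83)]
service_mat top [([294.0, 272.0], 0.94)]
service_mat wrist []
amber_bottle scene [([297.0, 151.0], 0.56)]
amber_bottle top [([392.0, 178.0], 0.79)]
amber_bottle wrist []
marker scene [([320.0, 167.0], 0.75)]
marker top [([387.0, 204.0], 0.89)]
marker wrist []
```

View pics/scene0.png

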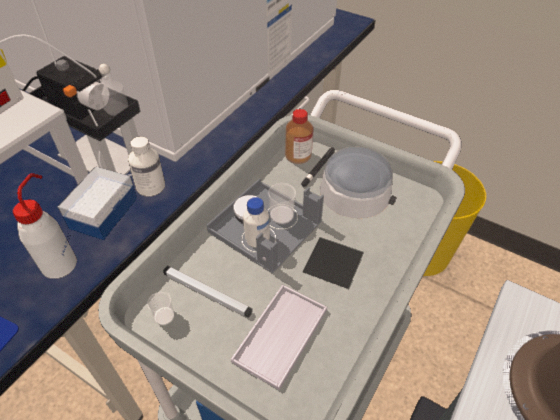

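View pics/top0.png

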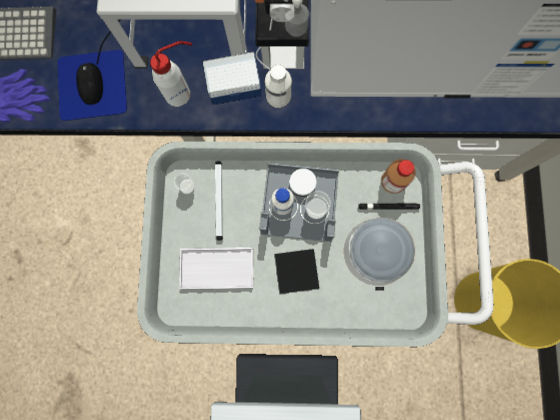

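Run:
```python
from h import *
s=sense();P={n:get_image(n) for n in("scene","top")};C={n:cam(P[n],s) for n in P}
for n,a,b in (("beaker",(283,205),(315,209)),("beak2",(162,307),(183,184)),("case",(250,206),(304,182)),("bar",(206,290),(220,200)),("caddy",(261,224),(299,197)),("sad",(291,217),(299,226)),("tray",(278,338),(216,267)),("mat",(332,257),(294,272)),("amber",(297,151),(392,178)),("marker",(320,167),(387,204))):
    x,e=tri([C["scene"],C["top"]],[a,b]); print(n,np.round(x,3),round(e,4))
for n,uv,z in (("bottle",(283,199),.0565),("beaker",(315,209),.039),("beak2",(183,184),.033),("case",(304,182),.018),("bar",(220,200),.007),("caddy",(299,197),0),("sad",(299,226),.068),("tray",(216,267),0),("mat",(294,272),0),("amber",(392,178),0),("marker",(387,204),0)): print(n,np.round(atz(C["top"],uv,z),3))
```

```text
beaker [ 0.569 -0.059  0.046] 0.0015
beak2 [0.624 0.237 0.036] 0.0004
case [ 0.633 -0.036  0.027] 0.0004
bar [0.596 0.157 0.005] 0.0013
caddy [ 0.603 -0.026  0.001] 0.0011
sad [ 0.528 -0.024  0.069] 0.0026
tray [ 0.442  0.162 -0.008] 0.0003
mat [ 0.433 -0.014  0.025] 0.0027
amber [ 0.645 -0.236  0.02 ] 0.001
marker [ 0.583 -0.226  0.01 ] 0.0044
bottle [0.587 0.011 0.056]
beaker [ 0.569 -0.06   0.039]
beak2 [0.625 0.237 0.033]
case [ 0.635 -0.036  0.018]
bar [0.594 0.156 0.007]
caddy [ 0.604 -0.025  0.   ]
sad [ 0.526 -0.024  0.068]
tray [0.441 0.161 0.   ]
mat [ 0.432 -0.015  0.   ]
amber [ 0.651 -0.241  0.   ]
marker [ 0.589 -0.227  0.   ]
```

The scene shows the caddy at (261,224), with the bottle (256,222), the larger beaker (283,205) and the case (247,208) in it. The bar is at (206,290), the tray (280,335), the mat (333,262), the amber bottle (299,137) and the marker (318,167).
Look-alikes:
- **Beaker:** the caddy one at top (317,207), or the smaller cup at top (184,184). I choose the caddy one because it is larger.
- **Bottle:** the blue-capped one at top (283,202), not the white-capped one on the bench at (278,85) or the red wash bottle at (168,80).
- **Case:** pale lid at top (302,182), not the big lidded bowl at (382,250).

```bash
cat >> h.py <<'E'
def th(s):
    R=np.array(s["tcp_rot"]); return np.degrees(np.arctan2(R[1,0],R[0,0]))
def go(p,theta=None,s=None):
    "row (mm, rad) from the present pose to world p, tool x heading theta (deg)"
    s=s or sense(); R=np.array(s["tcp_rot"]); d=R.T@(np.array(p)-s["tool_pos"])*1000
    t=0 if theta is None else -np.radians((theta-th(s)+180)%360-180)
    return np.round(d,1).tolist(),round(float(t),3)
E
python3 - <<'E'
from h import *
s=sense(); w=get_image("wrist"); print(np.round(w["T_tool_cam"],3)); print(np.round(w["mtx"]))
print(th(s), go((.53,-.10,.25),85), atz(cam(w,s),(280,210),0.03))
t=get_image("top")["frame"][155:245,255:345]; cv2.imwrite("pics/crop.png",cv2.resize(t,None,fx=6,fy=6,interpolation=2))
E
```

```text
[[ 0.    -0.947 -0.32   0.082]
 [ 1.     0.001 -0.    -0.001]
 [ 0.001 -0.32   0.947 -0.143]
 [ 0.     0.     0.     1.   ]]
[[323.   0. 279.]
 [  0. 323. 213.]
 [  0.   0.   1.]]
164.20059186727255 ([-537.2, -576.9, -18.7], 1.382) [0.19982504 0.59270834 0.03      ]
```

View pics/crop.png

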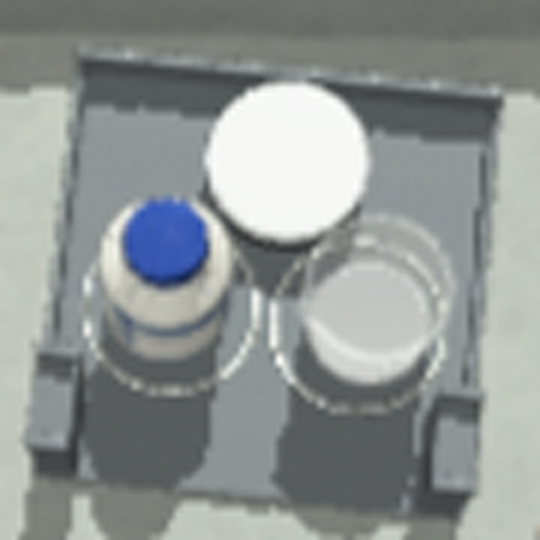

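The crop shows the bottle in the left ring (165,290) and the larger beaker in the right ring (370,310), with the white-lidded case behind at (287,160). I'll move over the caddy for wrist views.

carry_out([
  [1,-50,-50,-5,0.1],
  [1,-540,-600,-40,1.38],
  [1,-540,-600,-40,1.38],
  [1,-540,-600,-40,1.38],
  [1,-540,-600,-40,1.38],
  [1,-540,-600,-40,1.38],
  [1,-540,-600,-40,1.38],
  [1,-540,-600,-40,1.38],
  [1,-540,-600,-40,1.38],
  [1,-540,-600,-40,1.38],
  [1,-540,-600,-40,1.38],
  [1,-540,-600,-40,1.38],
  [1,-540,-600,-40,1.38],
  [1,-540,-600,-40,1.38],
  [1,-540,-600,-40,1.38],
  [1,-540,-600,-40,1.38],
  [1,-540,-600,-40,1.38],
  [1,-540,-600,-40,1.38],
  [1,-540,-600,-40,1.38],
  [1,-540,-600,-40,1.38],
])

```text
time_s: 3.85
tool_pos: [0.5257, -0.1214, 0.271]
tcp_rot: [[0.083, 0.997, -0.001], [0.997, -0.083, 0.001], [0.001, -0.001, -1.0]]
force: [-0.2, -0.2, -0.1]
grip_width: 1.005
finger_force: 0.0
```

```bash
cat > m.py <<'E'
from h import *
import sys
def look(png=None):
    s=sense(); w=get_image("wrist"); c=cam(w,s)
    print("t",s["time_s"],"tcp",np.round(s["tool_pos"],4),"th",round(th(s),2),"F",np.round(s["force"],1),"g",round(s["grip_width"],3),round(s["finger_force"],1) if np.isscalar(s["finger_force"]) else s["finger_force"])
    if png: cv2.imwrite(f"pics/{png}.png",w["frame"])
    return s,w,c
H=dict(bottle_center=.0565,beaker_center=.039,case_center=.018,bar_center=.007,caddy=0,saddles=.068,side_tray=0,service_mat=0)
def find(w,c,names,z=H):
    for n in names:
        for d in landmark_of(w,n)[:2]: print(n,np.round(d["uv"],1),round(d["conf"],2),np.round(atz(c,d["uv"],z[n]),4))
E
python3 - <<'E'
from m import *
s,w,c=look("w1"); find(w,c,list(H))
E
```

```text
t 3.85 tcp [ 0.5257 -0.1214  0.271 ] th 85.22 F [-0.2 -0.2 -0.1] g 1.005 0.0
bottle_center [326.4  44.9] 0.78 [0.5833 0.0103 0.0565]
beaker_center [328.9  46.5] 0.53 [0.5883 0.0111 0.039 ]
case_center [369.5  90.4] 0.61 [ 0.6362 -0.0351  0.018 ]
case_center [275.4  86. ] 0.29 [ 0.5292 -0.0215  0.018 ]
caddy [332.6  88.7] 0.97 [ 0.5969 -0.0293  0.    ]
caddy [372.2 249.5] 0.42 [ 0.646  -0.2451  0.    ]
saddles [276.7  87. ] 0.66 [ 0.5309 -0.0249  0.068 ]
service_mat [197.3  96.5] 0.75 [ 0.4343 -0.0246  0.    ]
```

View pics/w1.png

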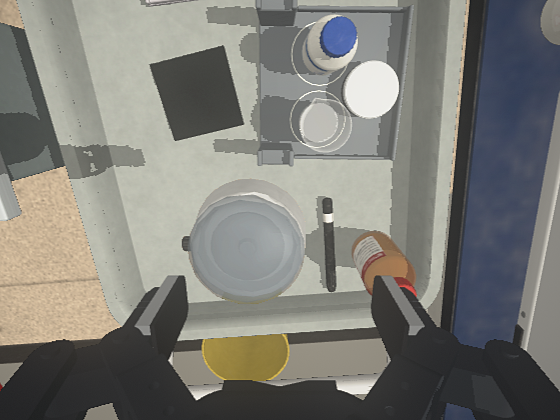

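The wrist view shows the bottle (333,43), beaker (321,122), case (371,90) and mat (197,93). The fingers sit at the bottom. I'll centre on the caddy.

carry_out([
  [1,60,45,10,0],
  [1,60,45,10,0],
  [1,60,45,10,0],
  [1,60,45,10,0],
])

```text
time_s: 4.7
tool_pos: [0.5761, -0.0668, 0.2609]
tcp_rot: [[0.084, 0.996, -0.001], [0.996, -0.084, -0.0], [-0.001, -0.001, -1.0]]
force: [-0.6, 0.7, 0.6]
grip_width: 1.0
finger_force: 0.0
```

Run:
```python
from m import *
s,w,c=look(); find(w,c,["bottle_center","beaker_center","case_center","caddy","saddles"])
f=w["frame"]; x=cv2.resize(f[40:270,190:430],None,fx=2.5,fy=2.5,interpolation=2); cv2.imwrite("pics/w2.png",x)
g=w["frame"]; hsv=cv2.cvtColor(g,cv2.COLOR_BGR2HSV)
m=cv2.inRange(hsv,(100,130,60),(130,255,255)); m[:, 430:]=0
n,l,st,ce=cv2.connectedComponentsWithStats(m)
for i in range(1,n):
    if st[i,4]>150: print("blue",st[i],ce[i],np.round(atz(c,ce[i],.107),4))
```

```text
t 4.7 tcp [ 0.5761 -0.0668  0.2609] th 85.2 F [-0.6  0.7  0.6] g 1.0 0.0
bottle_center [284.2 107.2] 0.77 [0.5873 0.0097 0.0565]
beaker_center [279.1 174. ] 0.95 [ 0.576  -0.0625  0.039 ]
case_center [328.6 144.8] 0.85 [ 0.6364 -0.037   0.018 ]
caddy [294.9 141.4] 0.91 [ 0.5979 -0.0319  0.    ]
saddles [230.3 145.2] 0.69 [ 0.5293 -0.0224  0.068 ]
blue [269  91  33  33 161] [279.97515528 102.22360248] [0.5834 0.0148 0.107 ]
```

View pics/w2.png

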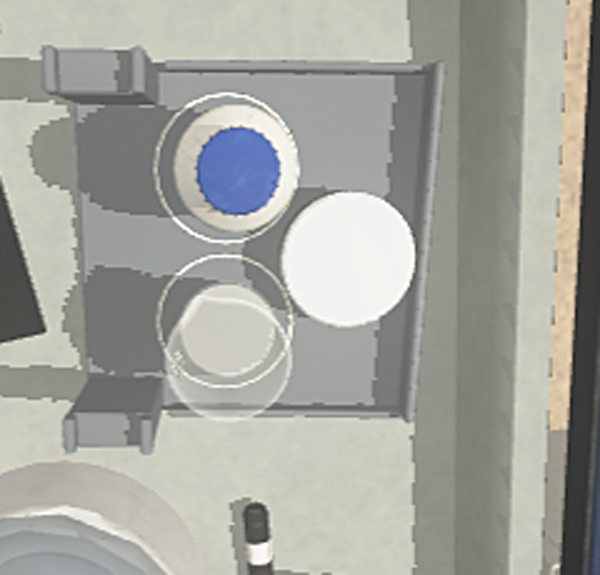

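The crop shows the cap at (238,171), the beaker base at (228,330) with its rim at (230,358), and the case lid at (348,259). The rings are at (227,167) and (224,320).

Run:
```python
from m import *
s,w,c=look()
f=lambda u,v,z: atz(c,(190+u/2.5,40+v/2.5),z)
for n,u,v,z in (("cap",238,171,.107),("bkbase",228,330,.008),("bkrim",230,358,.072),("case",348,259,.03),("ringL",227,167,.006),("ringR",224,320,.006),("postTopL",92,58,.077),("postTopR",110,440,.077),("bl",443,65,.024),("br",412,415,.024)): print(n,np.round(f(u,v,z),4))
a,b=f(227,167,.006),f(224,320,.006); print("yaw",np.degrees(np.arctan2(-(a-b)[0],(a-b)[1])),np.linalg.norm(a-b))
p={n:get_image(n) for n in("top","scene")}
for n in p:
  for t in ("bottle_center","beaker_center","side_tray","service_mat"):
    for d in landmark_of(p[n],t)[:2]: print(n,t,np.round(d["uv"],1),round(d["conf"],2),np.round(atz(cam(p[n]),d["uv"],H[t]),4))
```

```text
t 5.0 tcp [ 0.576  -0.0678  0.2615] th 85.06 F [ 0.   0.3 -0.1] g 0.996 0.0
cap [0.5878 0.0084 0.107 ]
bkbase [ 0.5784 -0.0678  0.008 ]
bkrim [ 0.579  -0.0666  0.072 ]
case [ 0.6359 -0.0353  0.03  ]
ringL [0.5844 0.0089 0.006 ]
ringR [ 0.5768 -0.063   0.006 ]
postTopL [0.5377 0.0521 0.077 ]
postTopR [ 0.5248 -0.0969  0.077 ]
bl [0.6804 0.0427 0.024 ]
br [ 0.6654 -0.1145  0.024 ]
yaw -6.00408796154583 0.07225749704025969
top beaker_center [181.1 184.3] 0.82 [0.6224 0.2402 0.039 ]
top beaker_center [313.1 206.8] 0.57 [ 0.5737 -0.056   0.039 ]
top side_tray [216.8 268.6] 0.86 [0.4374 0.1587 0.    ]
scene bottle_center [254.4 218.6] 0.96 [0.5922 0.0076 0.0565]
scene beaker_center [160.4 307.5] 0.86 [0.6231 0.2397 0.039 ]
scene beaker_center [285.9 206.4] 0.67 [ 0.5669 -0.0641  0.039 ]
scene side_tray [279.1 338. ] 0.59 [0.4383 0.1644 0.    ]
scene service_mat [332.3 259.7] 0.65 [ 0.4393 -0.0256  0.    ]
```

carry_out([
  [1,40,3,30,0.02],
  [1,77,5,60,0.02],
  [1,77,5,110,0.02],
  [1,77,5,150,0.02],
  [1,77,5,180,0.02],
  [1,77,5,200,0.02],
  [1,77,5,217,0.02],
  [1,77,5,217,0.02],
  [1,77,5,217,0.02],
])

```text
time_s: 6.45
tool_pos: [0.5879, 0.0093, 0.0443]
tcp_rot: [[0.105, 0.995, -0.0], [0.995, -0.105, 0.0], [-0.0, -0.0, -1.0]]
force: [0.2, -0.1, 0.3]
grip_width: 0.999
finger_force: 0.0
```

Run:
```python
from m import *
s,w,c=look("w3"); find(w,c,["bottle_center"]); print(go((.588,.0085,.044),84,s))
```

```text
t 6.45 tcp [0.5879 0.0093 0.0443] th 83.99 F [ 0.2 -0.1  0.3] g 0.999 0.0
bottle_center [276.2 288.8] 0.81 [0.5866 0.0094 0.0565]
([-0.8, 0.1, 0.3], -0.0)
```

View pics/w3.png

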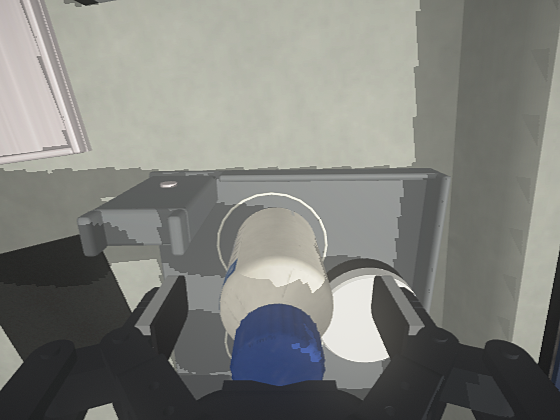

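The bottle stands centred between the fingers, with its cap at (277,340). I'll close and lift.

carry_out([
  [0,0,0,0,0],
  [0,0,0,0,0],
  [0,0,0,0,0],
  [0,0,0,0,0],
  [0,0,0,0,0],
  [0,0,0,0,0],
  [0,0,0,0,0],
  [0,0,0,0,0],
  [0,0,0,-3,0],
  [0,0,0,-20,0],
  [0,0,0,-50,0],
  [0,0,0,-85,0],
  [0,0,0,-110,0],
  [0,0,0,-110,0],
])

```text
time_s: 7.95
tool_pos: [0.5912, 0.0091, 0.1586]
tcp_rot: [[0.105, 0.994, 0.009], [0.994, -0.105, -0.001], [0.0, 0.009, -1.0]]
force: [0.4, -0.7, -1.0]
grip_width: 0.534
finger_force: 61.7
```

Run:
```python
from m import *
s,w,c=look(); find(w,c,["side_tray"])
p=[get_image(n) for n in("top","scene")]
for a in p:
    for d in landmark_of(a,"side_tray")[:1]: print(np.round(atz(cam(a),d["uv"],0),4),d["conf"])
g=p[0]["frame"]; hsv=cv2.cvtColor(g,cv2.COLOR_BGR2HSV)
c=cam(p[0])
# tray corners from min-area rect of bright pinkish blob near (216,268)
lab=cv2.cvtColor(g,cv2.COLOR_BGR2LAB)[:,:,1]; m=((lab>=130)).astype(np.uint8)*255; m[:235]=0;m[305:]=0;m[:,:165]=0;m[:,268:]=0
q=max(cv2.findContours(m,0,2)[0],key=cv2.contourArea); r=cv2.minAreaRect(q); print(r)
B=np.array([atz(c,k,.012) for k in cv2.boxPoints(r)]); print(np.round(B,4),B.mean(0))
```

```text
t 7.95 tcp [0.5912 0.0091 0.1586] th 83.99 F [ 0.4 -0.7 -1. ] g 0.534 61.7
side_tray [79.7 40.1] 0.81 [0.4417 0.1563 0.    ]
[0.4414 0.1674 0.    ] 0.71
((235.0, 269.5), (69.0, 64.0), 90.0)
[[0.5118 0.191  0.012 ]
 [0.5133 0.0463 0.012 ]
 [0.361  0.0435 0.012 ]
 [0.3591 0.1842 0.012 ]] [0.4362912  0.11623589 0.012     ]
```

carry_out([
  [0,8,-30,0,0],
  [0,19,-70,0,0],
  [0,30,-110,0,0],
  [0,37,-136,0,0],
  [0,37,-136,0,0],
  [0,37,-136,0,0],
])

```text
time_s: 8.85
tool_pos: [0.4561, 0.0604, 0.1536]
tcp_rot: [[0.104, 0.995, -0.0], [0.995, -0.104, -0.0], [-0.0, -0.0, -1.0]]
force: [0.3, 0.2, -1.3]
grip_width: 0.534
finger_force: 61.9
```

Run:
```python
from m import *
s,w,c=look("w4"); find(w,c,["side_tray"])
```

```text
t 8.85 tcp [0.4561 0.0604 0.1536] th 84.03 F [ 0.3  0.2 -1.3] g 0.534 61.9
side_tray [249.   86.2] 0.78 [0.4401 0.1575 0.    ]
```

View pics/w4.png

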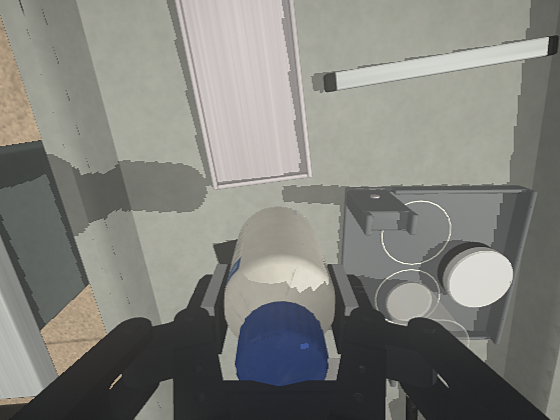

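The near tray corners are at (214,188) and (311,177), and the bar runs from (331,81) to (555,46).

Run:
```python
from m import *
s,w,c=look()
a=atz(c,(214,188),.012);b=atz(c,(311,177),.012);print(a,b,np.linalg.norm(b-a))
ex=(b-a)/np.linalg.norm(b-a); ey=np.array([-ex[1],ex[0],0]); o=(a+b)/2+.082*ey
print("yaw",np.degrees(np.arctan2(ex[1],ex[0])),"centre",o)
B=o+.038*ey; K=o-.038*ey; print("bottle slot",B,"beaker slot",K)
e=atz(c,(331,81),.007),atz(c,(555,46),.007); print("bar",e,np.linalg.norm(e[0]-e[1]))
print(go((B[0],B[1],.15),None,s))
```

```text
t 8.95 tcp [0.4577 0.0601 0.1543] th 83.98 F [ 0.3  0.4 -1.6] g 0.535 61.9
[0.39990178 0.07459863 0.012     ] [0.48812647 0.0755198  0.012     ] 0.08822950143371434
yaw 0.5982087826054021 centre [0.443158   0.15705475 0.012     ]
bottle slot [0.44276126 0.19505267 0.012     ] beaker slot [0.44355474 0.11905682 0.012     ]
bar (array([0.5110068 , 0.15374487, 0.007     ]), array([0.69198619, 0.16103208, 0.007     ])) 0.181126038890711
([132.6, -29.0, 4.3], 0.0)
```

carry_out([
  [0,40,-9,0,0],
  [0,85,-18,0,0],
  [0,120,-26,0,0],
  [0,134,-29,20,0],
  [0,134,-29,60,0],
  [0,134,-29,90,0],
  [0,134,-29,105,0],
  [0,134,-29,109,0],
  [0,134,-29,111,0],
  [0,134,-29,111,0],
])

```text
time_s: 10.0
tool_pos: [0.4428, 0.1967, 0.0439]
tcp_rot: [[0.105, 0.994, 0.0], [0.994, -0.105, 0.0], [0.0, 0.0, -1.0]]
force: [1.0, -0.2, -1.4]
grip_width: 0.532
finger_force: 62.0
```

carry_out([
  [0,0,0,0.5,0],
  [0.65,0,0,0.5,0],
  [0.8,0,0,0.5,0],
  [1,0,0,0,0],
  [1,0,0,0,0],
  [1,0,0,0,0],
  [1,0,0,-5,0],
  [1,0,0,-40,0],
  [1,0,0,-85,0],
  [1,0,0,-130,0],
  [1,0,0,-150,0],
])

```text
time_s: 11.1
tool_pos: [0.4443, 0.1976, 0.1983]
tcp_rot: [[0.105, 0.994, 0.008], [0.995, -0.105, 0.003], [0.003, 0.007, -1.0]]
force: [0.8, 0.5, -0.4]
grip_width: 0.998
finger_force: 0.0
```

Run:
```python
from m import *
s,w,c=look("w5"); find(w,c,["bottle_center"],{"bottle_center":.0545}); print(go((.5785,-.067,.2),84,s))
p=[get_image(n) for n in("top","scene")]
u=[landmark_of(a,"bottle_center")[:1] for a in p]; print(u)
```

```text
t 11.1 tcp [0.4443 0.1976 0.1983] th 83.99 F [ 0.8  0.5 -0.4] g 0.998 0.0
bottle_center [276.1 196.2] 0.91 [0.4425 0.1985 0.0545]
([-249.1, 161.2, -1.4], -0.0)
[[{'uv': [194.8, 259.8], 'conf': 0.65}], [{'uv': [262.1, 337.3], 'conf': 0.58}]]
```

View pics/w5.png

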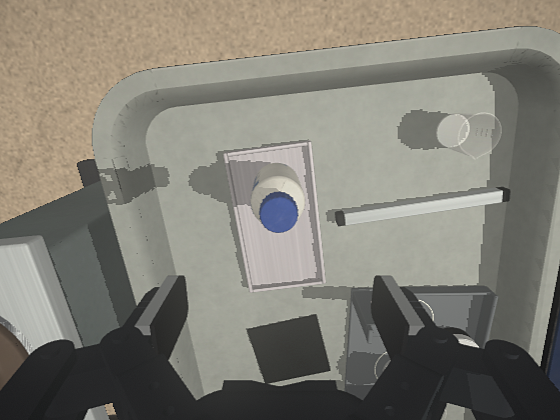

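The bottle stands upright in the tray with its cap at (278,212). I'll go for the beaker next.

carry_out([
  [1,-40,26,0,0],
  [1,-85,56,0,0],
  [1,-130,85,0,0],
  [1,-175,115,0,0],
  [1,-215,141,0,0],
  [1,-248,163,0,0],
  [1,-248,163,20,0],
  [1,-248,163,60,0],
  [1,-248,163,100,0],
  [1,-248,163,130,0],
  [1,-248,163,150,0],
  [1,-248,163,160,0],
  [1,-248,163,160,0],
  [1,-248,163,160,0],
  [1,-248,163,160,0],
])

```text
time_s: 12.9
tool_pos: [0.5791, -0.0673, 0.0346]
tcp_rot: [[0.105, 0.994, 0.003], [0.994, -0.105, -0.0], [-0.0, 0.003, -1.0]]
force: [1.1, 0.2, 1.6]
grip_width: 0.995
finger_force: 0.0
```

Run:
```python
from m import *
s,w,c=look("w6"); find(w,c,["beaker_center","case_center"])
```

```text
t 12.9 tcp [ 0.5791 -0.0673  0.0346] th 83.99 F [1.1 0.2 1.6] g 0.995 0.0
beaker_center [275.5 274.8] 0.94 [ 0.5776 -0.0643  0.039 ]
case_center [383.  194.7] 0.7 [ 0.6357 -0.036   0.018 ]
```

View pics/w6.png

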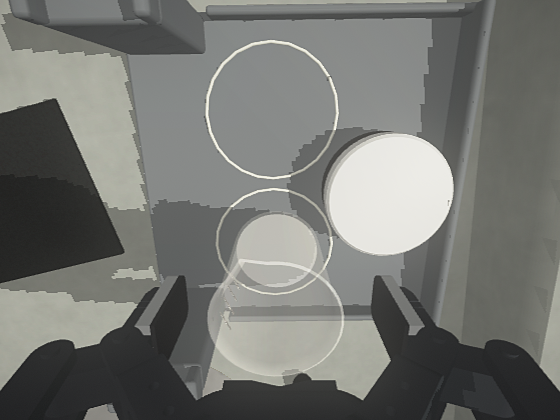

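The beaker is between the fingers, with its base at (277,249) and rim at (276,318), and the finger clears the case. I'll close gently.

carry_out([
  [0.8,0,0,0,0],
  [0.7,0,0,0,0],
  [0.6,0,0,0,0],
  [0.56,0,0,0,0],
  [0.56,0,0,0,0],
  [0.56,0,0,0,0],
  [0.56,0,0,0,0],
])

```text
time_s: 13.75
tool_pos: [0.5779, -0.0671, 0.034]
tcp_rot: [[0.105, 0.995, 0.0], [0.995, -0.105, -0.0], [-0.0, 0.0, -1.0]]
force: [-1.0, 0.1, 5.3]
grip_width: 0.596
finger_force: 61.6
```

carry_out([
  [0.5,0,0,-3,0],
  [0.5,0,0,-20,0],
  [0.5,0,0,-55,0],
  [0.5,0,0,-90,0],
  [0.5,0,0,-115,0],
  [0.5,0,0,-115,0],
  [0.5,0,0,-115,0],
])

```text
time_s: 14.45
tool_pos: [0.5778, -0.0671, 0.1482]
tcp_rot: [[0.105, 0.994, 0.001], [0.994, -0.105, -0.0], [-0.0, 0.001, -1.0]]
force: [0.1, -0.4, -0.7]
grip_width: 0.595
finger_force: 62.5
```

Run:
```python
from m import *
s,w,c=look("w7"); print(go((.443,.119,.149),None,s))
```

```text
t 14.45 tcp [ 0.5778 -0.0671  0.1482] th 83.99 F [ 0.1 -0.4 -0.7] g 0.595 62.5
([170.9, -153.5, -0.9], 0.0)
```

View pics/w7.png

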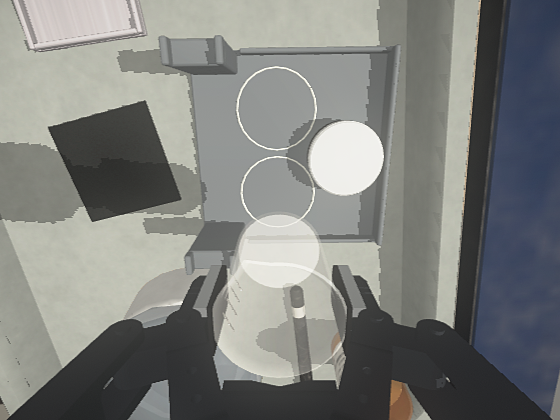

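The beaker is held upright (base 280,250). The mat's corners are at (48,126), (146,101), (181,199) and (92,221).

carry_out([
  [0.5,25,-22,0,0],
  [0.5,60,-55,0,0],
  [0.5,95,-87,0,0],
  [0.5,130,-118,0,0],
  [0.5,155,-141,0,0],
  [0.5,168,-153,0,0],
  [0.5,168,-153,10,0],
  [0.5,168,-153,50,0],
  [0.5,168,-153,85,0],
  [0.5,168,-153,107,0],
  [0.5,168,-153,114,0],
  [0.5,168,-153,116.5,0],
  [0.5,168,-153,116.5,0],
])

```text
time_s: 15.8
tool_pos: [0.4393, 0.1148, 0.0321]
tcp_rot: [[0.105, 0.994, -0.012], [0.994, -0.105, -0.002], [-0.003, -0.012, -1.0]]
force: [-11.8, -1.0, 23.2]
grip_width: 0.595
finger_force: 64.6
```

carry_out([
  [0.5,0,0,0.5,0],
  [0.7,0,0,0.5,0],
  [0.85,0,0,0.5,0],
  [1,0,0,0,0],
  [1,0,0,0,0],
  [1,0,0,0,0],
  [1,0,0,-5,0],
  [1,0,0,-40,0],
  [1,0,0,-85,0],
  [1,0,0,-120,0],
  [1,0,0,-120,0],
  [1,0,0,-120,0],
])

```text
time_s: 17.0
tool_pos: [0.444, 0.1162, 0.153]
tcp_rot: [[0.105, 0.994, 0.003], [0.995, -0.105, 0.0], [0.001, 0.003, -1.0]]
force: [0.3, -0.1, 0.1]
grip_width: 1.002
finger_force: 0.0
```

Run:
```python
from m import *
s,w,c=look("w8"); find(w,c,["beaker_center","bottle_center","service_mat"],{"beaker_center":.037,"bottle_center":.0545,"service_mat":0})
```

```text
t 17.0 tcp [0.444  0.1162 0.153 ] th 83.99 F [ 0.3 -0.1  0.1] g 1.002 0.0
beaker_center [511.6  28.4] 0.86 [0.6219 0.2298 0.037 ]
beaker_center [271.6 205.4] 0.69 [0.438 0.117 0.037]
service_mat [268.3 152.3] 0.64 [0.4386 0.1561 0.    ]
service_mat [285.  317.8] 0.62 [ 0.4361 -0.0229  0.    ]
```

View pics/w8.png

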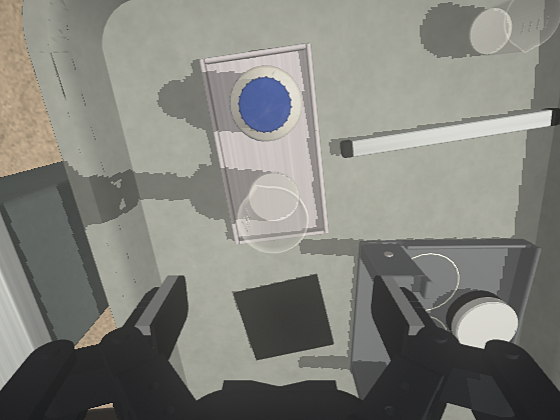

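Both stand upright in the tray, the bottle at (265,103) and the beaker at (273,200). The mat's corners are at (234,293), (318,275), (333,343) and (258,360).

Run:
```python
from m import *
s,w,c=look()
d=lambda cc,q:np.round(np.mean([atz(cc,u,.003) for u in q],0),4)
print("w8",d(c,[(234,293),(318,275),(333,343),(258,360)]))
a=np.radians(83.99);R=np.array([[np.cos(a),np.sin(a),0],[np.sin(a),-np.cos(a),0],[0,0,-1]])
c7=cam(w,dict(tcp_rot=R,tool_pos=np.array([.5778,-.0671,.1482])))
print("w7",d(c7,[(48,126),(146,101),(181,199),(92,221)]))
print("case w7",atz(c7,(346,157),.030))
c6=cam(w,dict(tcp_rot=R,tool_pos=np.array([.579,-.0673,.0340])))
print("case w6",atz(c6,(391,194),.030))
print("to case",go((.6357,-.0355,.15),174,s),s["joint_positions"])
for n in("top","scene"):
    p=get_image(n); 
    # dark blob of the mat
    u=landmark_of(p,"service_mat")[:1]; print(n,u and atz(cam(p),u[0]["uv"],0))
```

```text
t 17.2 tcp [0.4417 0.1158 0.1501] th 83.99 F [ 0.7 -0.9 -1. ] g 0.997 0.0
w8 [ 0.4337 -0.021   0.003 ]
w7 [ 0.4366 -0.0226  0.003 ]
case w7 [ 0.63541511 -0.03268456  0.03      ]
case w6 [ 0.63550665 -0.03204818  0.03      ]
to case ([-130.1, 208.8, -0.6], -1.571) [ 9.21905636e+00  4.95001960e+00  1.19379474e+02 -1.00721239e-03
  5.58877458e+01  1.52346239e+01]
top [ 0.42838791 -0.01548506  0.        ]
scene [ 0.43662702 -0.02064875  0.        ]
```

carry_out([
  [1,-20,30,0,-0.14],
  [1,-40,60,0,-0.28],
  [1,-60,95,0,-0.42],
  [1,-80,130,0,-0.57],
  [1,-100,160,0,-0.72],
  [1,-120,190,0,-0.86],
  [1,-129,207,0,-1.0],
  [1,-129,207,10,-1.14],
  [1,-129,207,20,-1.28],
  [1,-129,207,30,-1.43],
  [1,-129,207,40,-1.571],
  [1,-129,207,50,-1.571],
  [1,-129,207,50,-1.571],
  [1,-129,207,50,-1.571],
  [1,-129,207,50,-1.571],
])

```text
time_s: 18.95
tool_pos: [0.6362, -0.034, 0.1023]
tcp_rot: [[-0.994, 0.106, 0.001], [0.106, 0.994, -0.0], [-0.001, -0.0, -1.0]]
force: [0.1, 0.1, -0.4]
grip_width: 0.999
finger_force: 0.0
```

Run:
```python
from m import *
s,w,c=look("w9"); find(w,c,["case_center"]); print(go((.6355,-.034,.01),174,s))
```

```text
t 18.95 tcp [ 0.6362 -0.034   0.1023] th 173.93 F [ 0.1  0.1 -0.4] g 0.999 0.0
case_center [280.5 221. ] 0.66 [ 0.637  -0.0343  0.018 ]
([0.7, -0.1, 92.3], -0.001)
```

View pics/w9.png

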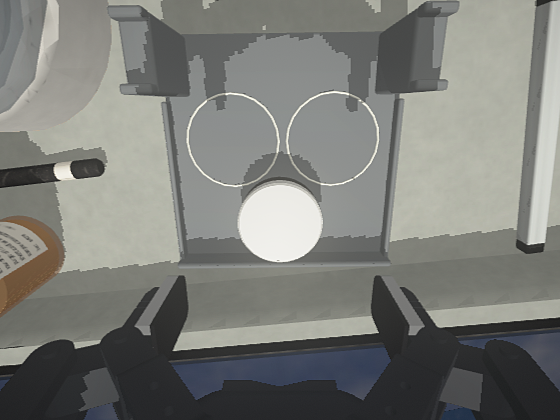

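The case is centred between the fingers (280,221). I'll descend.

carry_out([
  [1,0,0,40,0],
  [1,0,0,70,0],
  [1,0,0,88,0],
  [1,0,0,94,0],
  [1,0,0,97,0],
  [0.9,0,0,97,0],
  [0.8,0,0,97,0],
  [0.8,0,0,97,0],
  [0.5,0,0,97,0],
  [0.5,0,0,97,0],
  [0.5,0,0,97,0],
  [0.5,0,0,97,0],
])

```text
time_s: 20.25
tool_pos: [0.6371, -0.0341, 0.0066]
tcp_rot: [[-0.995, 0.105, 0.003], [0.105, 0.995, -0.0], [-0.003, -0.0, -1.0]]
force: [-0.6, 0.2, 5.7]
grip_width: 0.688
finger_force: 64.8
```

carry_out([
  [0.5,0,0,-3,0],
  [0.5,0,0,-15,0],
  [0.5,0,0,-50,0],
  [0.5,0,0,-90,0],
  [0.5,0,0,-115,0],
  [0.5,0,0,-115,0],
  [0.5,30,-1,-115,0],
  [0.5,75,-3,-115,0],
  [0.5,120,-5,-115,0],
  [0.5,160,-6,-115,0],
  [0.5,190,-8,-115,0],
  [0.5,201,-8,-115,0],
  [0.5,201,-8,-115,0],
  [0.5,201,-8,-115,0],
])

```text
time_s: 21.65
tool_pos: [0.4365, -0.0211, 0.1201]
tcp_rot: [[-0.995, 0.105, 0.002], [0.105, 0.995, -0.0], [-0.002, -0.0, -1.0]]
force: [0.8, 0.0, -0.3]
grip_width: 0.689
finger_force: 64.5
```

Run:
```python
from m import *
s,w,c=look("w10"); z=s["tool_pos"][2]
for d in landmark_of(w,"case_center")[:2]: print(d, atz(c,d["uv"],.018+z-.006))
for d in landmark_of(w,"service_mat")[:2]: print(d, atz(c,d["uv"],0))
print(go((.436,-.021,z),None,s))
```

```text
t 21.65 tcp [ 0.4365 -0.0211  0.1201] th 173.99 F [ 0.8  0.  -0.3] g 0.689 64.5
{'uv': [280.6, 289.8], 'conf': 0.61} [ 0.43589132 -0.02152876  0.13210566]
{'uv': [279.4, 206.5], 'conf': 0.87} [ 0.43749692 -0.02222723  0.        ]
([0.5, 0.1, -0.0], 0.0)
```

View pics/w10.png

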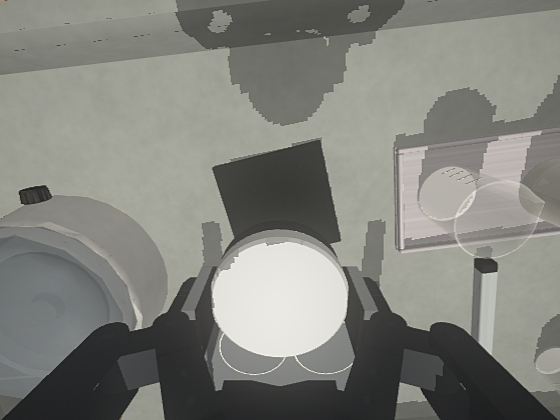

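The case is held level (280,295), directly over the mat. I'll lower and release it.

carry_out([
  [0.5,0,0,40,0],
  [0.5,0,0,80,0],
  [0.5,0,0,105,0],
  [0.5,0,0,113,0],
  [0.5,0,0,116,0],
  [0.5,0,0,117,0],
  [0.5,0,0,117,0],
  [0.8,0,0,116.5,0],
  [0.9,0,0,116,0],
  [1,0,0,115,0],
  [1,0,0,115,0],
  [1,0,0,110,0],
  [1,0,0,80,0],
  [1,0,0,40,0],
  [1,0,0,0,0],
  [1,0,0,-20,0],
  [1,0,0,-20,0],
  [1,0,0,-20,0],
])

```text
time_s: 23.6
tool_pos: [0.4348, -0.0209, 0.14]
tcp_rot: [[-0.995, 0.105, 0.001], [0.105, 0.995, -0.0], [-0.001, -0.0, -1.0]]
force: [-1.2, -0.1, -0.8]
grip_width: 1.001
finger_force: 0.0
```

Run:
```python
from m import *
s,w,c=look()
f=w["frame"]; 
for t,z in(("case_center",.015),("service_mat",0)):
    for d in landmark_of(w,t)[:2]: print(t,d, atz(c,d["uv"],z))
m=(f.min(2)>200).astype(np.uint8); n,l,st,ce=cv2.connectedComponentsWithStats(m)
for i in range(1,n):
    if st[i,4]>1500: print(st[i],ce[i],atz(c,ce[i],.027))
print("to beaker",go((.4425,.116,.141),84,s)); print(landmark_of(w,"beaker_center")[:2],atz(c,landmark_of(w,"beaker_center")[0]["uv"],.037))
for n in ("top","scene"):
    p=get_image(n)
    for t,z in(("case_center",.015),("service_mat",0),("bottle_center",.0545),("beaker_center",.037)):
        for d in landmark_of(p,t)[:2]: print(n,t,np.round(d["conf"],2),np.round(atz(cam(p),d["uv"],z),4))
```

```text
t 23.6 tcp [ 0.4348 -0.0209  0.14  ] th 174.0 F [-1.2 -0.1 -0.8] g 1.001 0.0
case_center {'uv': [280.0, 206.0], 'conf': 0.73} [ 0.43670307 -0.02157517  0.015     ]
[ 244  175   72   67 3664] [279.34989083 207.96888646] [ 0.43457718 -0.02192087  0.027     ]
to beaker ([6.7, 137.0, -1.0], 1.571)
[{'uv': [552.0, 362.6], 'conf': 0.82}, {'uv': [456.0, 199.4], 'conf': 0.55}] [0.61188872 0.22002418 0.037     ]
top case_center 0.39 [ 0.5327 -0.0242  0.015 ]
top service_mat 0.67 [ 0.4373 -0.0156  0.    ]
top bottle_center 0.75 [0.4451 0.1954 0.0545]
top bottle_center 0.47 [0.4348 0.1507 0.0545]
top beaker_center 0.82 [0.4379 0.1214 0.037 ]
top beaker_center 0.71 [0.6241 0.2389 0.037 ]
scene case_center 0.74 [ 0.4318 -0.0234  0.015 ]
scene service_mat 0.65 [ 0.4398 -0.0266 -0.    ]
scene bottle_center 0.61 [0.4504 0.2037 0.0545]
scene bottle_center 0.32 [ 0.6201 -0.1976  0.0545]
scene beaker_center 0.92 [0.4315 0.1198 0.037 ]
scene beaker_center 0.71 [0.6239 0.2316 0.037 ]
```

carry_out([
  [1,1,25,0,0.14],
  [1,2,60,0,0.28],
  [1,4,95,0,0.42],
  [1,5,125,0,0.57],
  [1,6,137,0,0.72],
  [1,6,137,0,0.86],
  [1,6,137,0,1.0],
  [1,6,137,0,1.14],
  [1,6,137,0,1.28],
  [1,6,137,0,1.43],
  [1,6,137,0,1.571],
  [1,6,137,0,1.571],
  [1,6,137,20,1.571],
  [1,6,137,60,1.571],
  [1,6,137,90,1.571],
  [1,6,137,102,1.571],
  [1,6,137,107,1.571],
  [1,6,137,107,1.571],
  [1,6,137,107,1.571],
])

```text
time_s: 26.25
tool_pos: [0.4447, 0.1162, 0.034]
tcp_rot: [[0.104, 0.995, 0.003], [0.995, -0.104, 0.0], [0.001, 0.003, -1.0]]
force: [0.0, 0.2, 0.8]
grip_width: 0.998
finger_force: 0.0
```

Run:
```python
from m import *
s,w,c=look("w11")
for d in landmark_of(w,"beaker_center")[:2]: print(d,atz(c,d["uv"],.037))
```

```text
t 26.25 tcp [0.4447 0.1162 0.034 ] th 84.02 F [0.  0.2 0.8] g 0.998 0.0
{'uv': [266.6, 276.6], 'conf': 0.76} [0.4387234  0.11792285 0.037     ]
```

carry_out([
  [1,0,-4,0,0],
  [0.8,0,-4,0,0],
  [0.7,0,-4,0,0],
  [0.6,0,-4,0,0],
  [0.5,0,-4,0,0],
  [0.5,0,-4,0,0],
  [0.5,0,-4,0,0],
  [0.5,0,-4,-3,0],
  [0.5,0,-4,-20,0],
  [0.5,0,-4,-55,0],
  [0.5,0,-4,-90,0],
  [0.5,0,-4,-115,0],
  [0.5,0,-4,-115,0],
  [0.5,0,-4,-115,0],
])

```text
time_s: 27.75
tool_pos: [0.4394, 0.1164, 0.1479]
tcp_rot: [[0.105, 0.994, 0.001], [0.994, -0.105, 0.0], [0.0, 0.001, -1.0]]
force: [0.6, 0.0, -0.9]
grip_width: 0.596
finger_force: 62.5
```

Run:
```python
from m import *
s,w,c=look("w12"); z=s["tool_pos"][2]
for d in landmark_of(w,"beaker_center")[:2]: print(d,atz(c,d["uv"],.037+z-.033))
print(go((.578,-.067,z),None,s))
```

```text
t 27.75 tcp [0.4394 0.1164 0.1479] th 83.98 F [ 0.6  0.  -0.9] g 0.596 62.5
{'uv': [278.1, 278.5], 'conf': 0.84} [0.4389334  0.11704716 0.15193811]
{'uv': [522.4, 27.9], 'conf': 0.61} [0.54245361 0.21455021 0.15193811]
([-167.9, 157.1, 0.1], 0.0)
```

carry_out([
  [0.5,-25,23,0,0],
  [0.5,-60,56,0,0],
  [0.5,-95,89,0,0],
  [0.5,-130,121,0,0],
  [0.5,-155,145,0,0],
  [0.5,-168,157,0,0],
  [0.5,-168,157,0,0],
  [0.5,-168,157,30,0],
  [0.5,-168,157,70,0],
  [0.5,-168,157,98,0],
  [0.5,-168,157,108,0],
  [0.5,-168,157,111,0],
  [0.5,-168,157,111,0],
  [0.5,-168,157,111,0],
])

```text
time_s: 29.25
tool_pos: [0.5783, -0.0666, 0.0375]
tcp_rot: [[0.104, 0.995, 0.001], [0.995, -0.104, -0.0], [0.0, 0.001, -1.0]]
force: [0.8, 0.7, -0.7]
grip_width: 0.593
finger_force: 62.6
```

carry_out([
  [0.5,0,0,1.5,0],
  [0.5,0,0,1.5,0],
  [0.7,0,0,1.5,0],
  [0.85,0,0,1.5,0],
  [1,0,0,1.5,0],
  [1,0,0,1.5,0],
  [1,0,0,-3,0],
  [1,0,0,-30,0],
  [1,0,0,-75,0],
  [1,0,0,-120,0],
  [1,0,0,-155,0],
  [1,0,0,-155,0],
  [1,0,0,-155,0],
])

```text
time_s: 30.55
tool_pos: [0.5786, -0.0673, 0.1934]
tcp_rot: [[0.105, 0.994, 0.003], [0.994, -0.105, -0.001], [-0.0, 0.003, -1.0]]
force: [-0.4, 0.1, -0.0]
grip_width: 1.002
finger_force: 0.0
```

Run:
```python
from m import *
s,w,c=look("w13")
for d in landmark_of(w,"beaker_center")[:2]: print(d,atz(c,d["uv"],.039))
f=w["frame"]; r=f[100:320,180:400]; cv2.imwrite("pics/w13c.png",cv2.resize(r,None,fx=2.5,fy=2.5,interpolation=2))
```

```text
t 30.55 tcp [ 0.5786 -0.0673  0.1934] th 83.99 F [-0.4  0.1 -0. ] g 1.002 0.0
{'uv': [276.0, 191.6], 'conf': 0.58} [ 0.57613529 -0.06531091  0.039     ]
```

View pics/w13c.png

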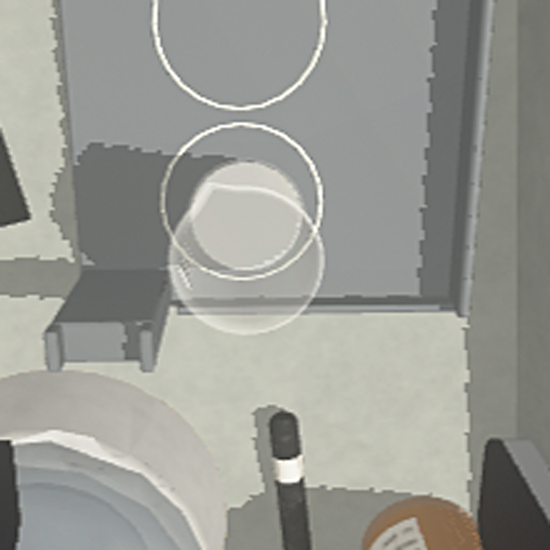

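The beaker is back upright in its ring, base at (246,215), the same offset as at the start. The bottle goes back next.

carry_out([
  [1,40,-26,0,0],
  [1,85,-56,0,0],
  [1,130,-85,0,0],
  [1,175,-115,0,0],
  [1,215,-141,0,0],
  [1,248,-162,0,0],
  [1,248,-162,0,0],
  [1,248,-162,20,0],
  [1,248,-162,60,0],
  [1,248,-162,100,0],
  [1,248,-162,130,0],
  [1,248,-162,144,0],
  [1,248,-162,148,0],
  [1,248,-162,148,0],
  [1,248,-162,148,0],
])

```text
time_s: 32.15
tool_pos: [0.4433, 0.1963, 0.0441]
tcp_rot: [[0.105, 0.994, 0.001], [0.994, -0.105, 0.0], [0.0, 0.001, -1.0]]
force: [0.2, -0.2, 1.0]
grip_width: 1.001
finger_force: 0.0
```

Run:
```python
from m import *
s,w,c=look()
for d in landmark_of(w,"bottle_center")[:2]: print(d,atz(c,d["uv"],.0545))
```

```text
t 32.15 tcp [0.4433 0.1963 0.0441] th 83.96 F [ 0.2 -0.2  1. ] g 1.001 0.0
{'uv': [277.2, 284.3], 'conf': 0.77} [0.44253494 0.19764562 0.0545    ]
```

carry_out([
  [0,0,0,0,0],
  [0,0,0,0,0],
  [0,0,0,0,0],
  [0,0,0,0,0],
  [0,0,0,0,0],
  [0,0,0,0,0],
  [0,0,0,0,0],
  [0,0,0,0,0],
  [0,0,0,-3,0],
  [0,0,0,-20,0],
  [0,0,0,-55,0],
  [0,0,0,-90,0],
  [0,0,0,-115,0],
  [0,0,0,-115,0],
])

```text
time_s: 33.65
tool_pos: [0.4457, 0.1976, 0.1626]
tcp_rot: [[0.105, 0.994, 0.008], [0.995, -0.105, 0.003], [0.004, 0.008, -1.0]]
force: [1.1, 0.8, -1.8]
grip_width: 0.535
finger_force: 62.0
```

carry_out([
  [0,-25,24,0,0],
  [0,-60,57,0,0],
  [0,-95,91,0,0],
  [0,-130,124,0,0],
  [0,-158,151,0,0],
  [0,-171,164,0,0],
  [0,-171,164,0,0],
  [0,-171,164,30,0],
  [0,-171,164,70,0],
  [0,-171,164,98,0],
  [0,-171,164,109,0],
  [0,-171,164,112,0],
  [0,-171,164,112,0],
  [0,-171,164,112,0],
])

```text
time_s: 35.05
tool_pos: [0.5877, 0.0103, 0.0471]
tcp_rot: [[0.104, 0.995, 0.0], [0.995, -0.104, 0.0], [0.0, 0.0, -1.0]]
force: [0.3, 0.1, -2.0]
grip_width: 0.532
finger_force: 62.3
```

Run:
```python
from m import *
s,w,c=look()
for d in landmark_of(w,"bottle_center")[:2]: print(d,atz(c,d["uv"],.0575))
```

```text
t 35.05 tcp [0.5877 0.0103 0.0471] th 84.05 F [ 0.3  0.1 -2. ] g 0.532 62.3
{'uv': [277.4, 281.3], 'conf': 0.94} [0.58715701 0.01319239 0.0575    ]
```

carry_out([
  [0,-2,0,0,0],
  [0,-2,0,1,0],
  [0,-2,0,1,0],
  [0.65,-2,0,1,0],
  [0.8,-2,0,1,0],
  [1,-2,0,1,0],
  [1,-2,0,1,0],
  [1,-2,0,1,0],
  [1,-2,0,-4,0],
  [1,-2,0,-40,0],
  [1,-2,0,-85,0],
  [1,-2,0,-130,0],
  [1,-2,0,-150,0],
  [1,-40,0,-180,0],
  [1,-75,0,-213,0],
  [1,-75,-10,-213,0],
  [1,-75,-10,-213,0],
  [1,-75,-10,-213,0],
  [1,-75,-10,-213,0],
])

```text
time_s: 37.05
tool_pos: [0.5692, -0.0633, 0.2581]
tcp_rot: [[0.104, 0.995, -0.003], [0.995, -0.104, 0.001], [0.001, -0.003, -1.0]]
force: [0.4, -0.0, -0.4]
grip_width: 1.001
finger_force: 0.0
```

Run:
```python
from m import *
s,w,c=look(); find(w,c,["bottle_center","beaker_center","caddy"])
f=w["frame"]; hsv=cv2.cvtColor(f,cv2.COLOR_BGR2HSV)
m=cv2.inRange(hsv,(100,110,50),(130,255,255)); m=cv2.morphologyEx(m,3,np.ones((5,5)))
n,l,st,ce=cv2.connectedComponentsWithStats(m)
for i in range(1,n):
    if 300<st[i,4]<3000: q=st[i,:2]+st[i,2:4]/2; print("cap",st[i],q,np.round(atz(c,q,.107),4))
p=get_image("scene"); find(p,cam(p),["bottle_center","beaker_center","bar_center"])
p=get_image("top"); find(p,cam(p),["bottle_center","beaker_center","bar_center","amber_bottle","marker"],dict(H,amber_bottle=0,marker=0))
```

```text
t 37.05 tcp [ 0.5692 -0.0633  0.2581] th 84.04 F [ 0.4 -0.  -0.4] g 1.001 0.0
bottle_center [293.2 111.5] 0.63 [0.5903 0.0082 0.0565]
beaker_center [288.4 177.9] 0.58 [ 0.579  -0.0636  0.039 ]
caddy [300.9 141.5] 0.75 [ 0.5985 -0.029   0.    ]
cap [531   0  29  28 697] [545.5  14. ] [0.7938 0.0624 0.107 ]
cap [278  97  33  35 888] [294.5 114.5] [0.5894 0.007  0.107 ]
bottle_center [252.8 221.4] 0.89 [0.5909 0.0149 0.0565]
beaker_center [285. 205.] 0.84 [ 0.5704 -0.0663  0.039 ]
beaker_center [162.2 307.9] 0.66 [0.6201 0.2387 0.039 ]
bar_center [205.3 287.6] 0.6 [0.6002 0.1551 0.007 ]
bottle_center [284.9 195.8] 0.47 [0.5941 0.0064 0.0565]
bottle_center [218.3 267.8] 0.43 [0.436  0.1464 0.0565]
beaker_center [313.8 208. ] 0.52 [ 0.571  -0.0575  0.039 ]
beaker_center [184.3 184.7] 0.52 [0.6216 0.2329 0.039 ]
bar_center [215.5 198.9] 0.67 [0.5964 0.1668 0.007 ]
bar_center [283.2 198. ] 0.51 [0.5999 0.0109 0.007 ]
amber_bottle [392.7 180.9] 0.93 [ 0.6442 -0.242   0.    ]
```

carry_out([
  [1,40,2,0,-0.14],
  [1,80,3,0,-0.28],
  [1,120,5,0,-0.43],
  [1,160,6,0,-0.57],
  [1,200,8,0,-0.72],
  [1,222,9,0,-0.86],
  [1,222,9,10,-1.0],
  [1,222,9,30,-1.15],
  [1,222,9,60,-1.29],
  [1,222,9,90,-1.44],
  [1,222,9,110,-1.58],
  [1,222,9,128,-1.716],
  [1,222,9,128,-1.716],
  [1,222,9,128,-1.716],
  [1,222,9,128,-1.716],
])

```text
time_s: 39.25
tool_pos: [0.6035, 0.1557, 0.1333]
tcp_rot: [[-0.999, -0.038, 0.003], [-0.038, 0.999, 0.0], [-0.003, 0.0, -1.0]]
force: [0.4, 0.5, 0.3]
grip_width: 1.0
finger_force: 0.0
```

Run:
```python
from m import *
s,w,c=look(); find(w,c,["bar_center"])
f=w["frame"]; m=(f.min(2)>190).astype(np.uint8); m[330:]=0
n,l,st,ce=cv2.connectedComponentsWithStats(m)
for i in range(1,n):
    if st[i,4]>800:
        q=cv2.findContours((l==i).astype(np.uint8),0,2)[0]; q=max(q,key=cv2.contourArea); r=cv2.minAreaRect(q)
        b=sorted(cv2.boxPoints(r).tolist(),key=lambda k:k[1]); e=[np.mean(b[:2],0),np.mean(b[2:],0)]
        W=[atz(c,k,.014) for k in e]; d=W[0]-W[1]
        print(st[i],np.round(r[1],1),np.round(W,4).tolist(),"len",np.linalg.norm(d),"dir",np.degrees(np.arctan2(d[1],d[0])))
```

```text
t 39.25 tcp [0.6035 0.1557 0.1333] th -177.81 F [0.4 0.5 0.3] g 1.0 0.0
[ 259    7  111   34 2399] [109.9  32.9] [[0.4564, 0.1737, 0.014], [0.4771, 0.1748, 0.014]] len 0.020702576763891013 dir -176.99439366987409
[ 275   91   16  192 2865] [ 15. 191.] [[0.5123, 0.1536, 0.014], [0.6772, 0.1605, 0.014]] len 0.1649896712603679 dir -177.59653824374777
```

Run:
```python
from m import *
s,w,c=look(); f=w["frame"].mean(2)
a=np.array([.5123,.1536,.014]);b=np.array([.6772,.1605,.014]);u=(b-a)/np.linalg.norm(b-a)
for k in list(range(-20,6,2))+list(range(158,192,2)):
    q=proj(c,a+u*k/1000); print(k,np.round(q).astype(int).tolist(),int(f[int(q[1]),int(q[0])]),end=" | ")
a8=np.radians(83.99);R=np.array([[np.cos(a8),np.sin(a8),0],[np.sin(a8),-np.cos(a8),0],[0,0,-1]])
for p,l in(((.443,.1965,.195),[(336,218),(509,195)]),((.4437,.1161,.1515),[(341,149),(557,117)])):
    c8=cam(w,dict(tcp_rot=R,tool_pos=np.array(p))); e=[atz(c8,x,.01) for x in l]; print("\n",e,np.mean(e,0),np.linalg.norm(e[0]-e[1]))
```

```text
t 39.35 tcp [0.6035 0.1557 0.1335] th -177.76 F [-0.5  0.3  0.2] g 0.998 0.0
-20 [283, 62] 168 | -18 [283, 65] 167 | -16 [283, 68] 118 | -14 [283, 71] 120 | -12 [283, 74] 121 | -10 [283, 77] 123 | -8 [283, 80] 67 | -6 [283, 82] 74 | -4 [283, 85] 75 | -2 [283, 88] 74 | 0 [283, 91] 74 | 2 [283, 94] 203 | 4 [283, 97] 203 | 158 [282, 275] 217 | 160 [282, 277] 217 | 162 [282, 279] 217 | 164 [282, 281] 217 | 166 [282, 283] 240 | 168 [282, 285] 63 | 170 [282, 287] 64 | 172 [282, 288] 63 | 174 [282, 290] 80 | 176 [282, 292] 112 | 178 [282, 294] 111 | 180 [282, 296] 110 | 182 [282, 298] 112 | 184 [282, 300] 111 | 186 [282, 301] 110 | 188 [282, 303] 111 | 190 [282, 305] 111 | 
 [array([0.49903686, 0.15631004, 0.01      ]), array([0.68086088, 0.16301526, 0.01      ])] [0.58994887 0.15966265 0.01      ] 0.181947608880723

 [array([0.50070614, 0.15542126, 0.01      ]), array([0.68291739, 0.16314812, 0.01      ])] [0.59181176 0.15928469 0.01      ] 0.18237500712163834
```

carry_out([
  [0.5,9,2,0,0],
  [0.5,9,2,0,0],
  [0.5,9,2,40,0],
  [0.5,9,2,80,0],
  [0.5,9,2,110,0],
  [0.5,9,2,120,0],
  [0.5,9,2,120,0],
  [0.5,9,2,120,0],
])

```text
time_s: 40.2
tool_pos: [0.5944, 0.1575, 0.0131]
tcp_rot: [[-0.999, -0.04, 0.002], [-0.04, 0.999, 0.0], [-0.002, 0.0, -1.0]]
force: [0.4, -0.0, -0.0]
grip_width: 0.502
finger_force: 0.0
```

carry_out([
  [0.5,0,0,6,0],
  [0.5,0,0,9,0],
  [0.3,0,0,9,0],
  [0,0,0,9,0],
  [0,0,0,9,0],
  [0,0,0,9,0],
  [0,0,0,9,0],
])

```text
time_s: 40.9
tool_pos: [0.5938, 0.1573, 0.0034]
tcp_rot: [[-0.999, -0.04, 0.001], [-0.04, 0.999, 0.0], [-0.001, 0.0, -1.0]]
force: [-0.1, -0.3, 4.1]
grip_width: 0.14
finger_force: 62.3
```

carry_out([
  [0,0,0,-5,0],
  [0,0,0,-30,0],
  [0,0,0,-75,0],
  [0,0,0,-120,0],
  [0,0,0,-165,0],
  [0,0,0,-196,0.1],
  [0,10,-20,-196,0.24],
  [0,20,-50,-196,0.38],
  [0,30,-80,-196,0.53],
  [0,40,-110,-196,0.67],
  [0,55,-140,-196,0.81],
  [0,65,-165,-196,0.95],
  [0,70,-177,-196,1.1],
  [0,70,-177,-196,1.24],
  [0,70,-177,-196,1.38],
  [0,70,-177,-196,1.52],
  [0,70,-177,-196,1.66],
  [0,70,-177,-196,1.71],
  [0,70,-177,-196,1.71],
  [0,70,-177,-196,1.71],
])

```text
time_s: 42.9
tool_pos: [0.5299, -0.0224, 0.1984]
tcp_rot: [[0.098, 0.995, -0.001], [0.995, -0.098, 0.0], [0.0, -0.001, -1.0]]
force: [0.2, 0.0, -0.5]
grip_width: 0.144
finger_force: 61.7
```

Run:
```python
from m import *
s,w,c=look("w14"); find(w,c,["saddles","caddy"])
print(go((.531,-.022,.09),84.3,s))
for n in("top","scene"):
    p=get_image(n); find(p,cam(p),["saddles","bar_center"],dict(H,bar_center=s["tool_pos"][2]+.004)); cv2.imwrite(f"pics/{n}14.png",p["frame"])
```

```text
t 42.9 tcp [ 0.5299 -0.0224  0.1984] th 84.39 F [ 0.2  0.  -0.5] g 0.144 61.7
caddy [340. 184.] 0.56 [ 0.5949 -0.0303  0.    ]
([0.5, 1.1, 108.4], 0.002)
saddles [298.9 225.3] 0.83 [ 0.5275 -0.0243  0.068 ]
bar_center [316.6 206.1] 0.73 [ 0.5427 -0.0539  0.2024]
saddles [290.4 217.8] 0.73 [ 0.5313 -0.0216  0.068 ]
```

carry_out([
  [0,0,1,40,0],
  [0,0,1,80,0],
  [0,0,1,110,0],
  [0,0,1,120,0],
  [0,0,1,120,0],
  [0,0,1,120,0],
])

```text
time_s: 43.95
tool_pos: [0.5327, -0.0228, 0.08]
tcp_rot: [[0.099, 0.995, 0.002], [0.995, -0.099, -0.0], [-0.0, 0.002, -1.0]]
force: [-0.3, 0.3, -0.9]
grip_width: 0.14
finger_force: 61.7
```

carry_out([
  [0,0,0,2,0],
  [0,0,0,4,0],
  [0,0,0,6,0],
  [0,0,0,6,0],
  [0,0,0,6,0],
])

```text
time_s: 44.45
tool_pos: [0.5314, -0.0226, 0.0729]
tcp_rot: [[0.099, 0.995, 0.0], [0.995, -0.099, -0.0], [-0.0, 0.0, -1.0]]
force: [0.1, 0.2, -1.9]
grip_width: 0.141
finger_force: 61.7
```

carry_out([
  [0,0,0,1,0],
  [0,0,0,1.5,0],
  [0,0,0,1.5,0],
])

```text
time_s: 44.75
tool_pos: [0.5314, -0.0226, 0.0714]
tcp_rot: [[0.099, 0.995, -0.0], [0.995, -0.099, -0.0], [-0.0, -0.0, -1.0]]
force: [-0.2, -0.1, 0.0]
grip_width: 0.141
finger_force: 62.0
```

carry_out([
  [0,0,0,0.5,0],
  [0.2,0,0,0.5,0],
  [0.25,0,0,0.5,0],
  [0.28,0,0,0.5,0],
  [0.28,0,0,0.5,0],
  [0.28,0,0,0.5,0],
  [0.28,0,0,-3,0],
  [0.28,0,0,-15,0],
  [0.28,0,0,-45,0],
  [0.28,0,0,-90,0],
  [0.28,-40,0,-130,0],
  [0.28,-80,0,-170,0],
  [0.28,-80,0,-170,0],
  [0.28,-80,0,-170,0],
  [0.28,-80,0,-170,0],
])

```text
time_s: 46.25
tool_pos: [0.5226, -0.1014, 0.2403]
tcp_rot: [[0.099, 0.995, -0.002], [0.995, -0.099, 0.001], [0.001, -0.002, -1.0]]
force: [-0.1, -0.5, 0.4]
grip_width: 0.277
finger_force: 0.0
```

Run:
```python
from m import *
s,w,c=look("w15"); find(w,c,["bar_center","bottle_center","beaker_center","case_center"],dict(H,bar_center=.075,case_center=.015))
f=w["frame"]; m=(f.min(2)>180).astype(np.uint8); m[330:]=0
n,l,st,ce=cv2.connectedComponentsWithStats(m)
for i in range(1,n):
    if st[i,4]>800:
        q=cv2.findContours((l==i).astype(np.uint8),0,2)[0]; q=max(q,key=cv2.contourArea); r=cv2.minAreaRect(q)
        b=sorted(cv2.boxPoints(r).tolist(),key=lambda k:k[1]); e=[np.mean(b[:2],0),np.mean(b[2:],0)]
        W=[atz(c,k,.082) for k in e]; d=W[0]-W[1]
        print(st[i],np.round(r[1],1),np.round(W,4).tolist(),np.mean(W,0),"len",np.linalg.norm(d),"dir",np.degrees(np.arctan2(d[1],d[0])))
for n in("top","scene"):
    p=get_image(n); find(p,cam(p),["bar_center","case_center","bottle_center","beaker_center","service_mat"],dict(H,bar_center=.075,case_center=.015))
```

```text
t 46.25 tcp [ 0.5226 -0.1014  0.2403] th 84.29 F [-0.1 -0.5  0.4] g 0.277 0.0
bar_center [280.  107.2] 0.91 [ 0.5306 -0.0239  0.075 ]
bottle_center [339.   65.1] 0.69 [0.5884 0.0073 0.0565]
beaker_center [328.2 146.5] 0.84 [ 0.5771 -0.0683  0.039 ]
case_center [197.  114.4] 0.81 [ 0.4398 -0.023   0.015 ]
[ 135    0   92   19 1025] [18. 91.] [[0.459, 0.0658, 0.082], [0.4565, 0.0532, 0.082]] [0.45779499 0.05949274 0.082     ] len 0.012764644836067091 dir 78.73464964171981
[ 273    2   17  198 2969] [197.  16.] [[0.5394, 0.0563, 0.082], [0.5233, -0.108, 0.082]] [ 0.53133035 -0.02587249  0.082     ] len 0.16512371014530322 dir 84.41714565516492
[ 163   84   57   60 2680] [59. 56.] [[0.4558, 0.0029, 0.082], [0.4464, -0.0468, 0.082]] [ 0.45108209 -0.02194412  0.082     ] len 0.05051363374237167 dir 79.32554793598004
bar_center [296.5 221.7] 0.63 [ 0.5341 -0.019   0.075 ]
case_center [297.5 271.9] 0.59 [ 0.4315 -0.0228  0.015 ]
bottle_center [286.5 196.1] 0.77 [0.5935 0.0029 0.0565]
beaker_center [181.7 182.6] 0.83 [0.6264 0.239  0.039 ]
beaker_center [313.5 204.9] 0.47 [ 0.5779 -0.0569  0.039 ]
service_mat [293.  270.3] 0.88 [ 0.4357 -0.013   0.    ]
bar_center [291.1 214.6] 0.98 [ 0.5312 -0.0236  0.075 ]
case_center [331.4 256.3] 0.57 [ 0.4403 -0.0212  0.015 ]
bottle_center [252. 217.] 0.74 [0.5983 0.0067 0.0565]
beaker_center [285.2 203.2] 0.81 [ 0.5726 -0.0706  0.039 ]
beaker_center [161.2 305.2] 0.57 [0.6249 0.2357 0.039 ]
service_mat [333.3 261.5] 0.6 [ 0.4357 -0.0229  0.    ]
```

The bar's bright part scales to 165 mm at z = 0.082, so it is seated. It is also centred and aligned, and everything else is in place. Handing in.

```bash
python3 -c "
from workcell import *
print(sign_off())"
```

```text
the job is handed in; nothing more can be done
None
```

I finished the job and handed it in at about 46 s; no verdict came back. By the last camera measurements, the case is within about 5 mm of the mat's centre, the bottle and beaker are within a few mm of their starts, and the guard bar is seated in both saddles.

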